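# Zero the index dial and pin the jig through both bushings

### The arm

A 6-joint arm with a two-finger parallel gripper is mounted at the origin on a cart in front of the work surface, level with it; the furniture and walls round the work are solid. World frame = base frame: x ahead of the robot, y to its left, z up, the work surface at z = 0. Lengths are in mm, angles in rad, forces in N, time in s.
With the tool pointing down it reaches from about 300 to 825 mm from the base axis. Payload 5.4 kg.
Tool frame: the origin (TCP) lies midway between the tips of the shut fingers; the grasp point (between the pads) lies behind it (ctrl.grip_depth is the z of the grasp point in the tool frame, in mm); z points along the fingers, y is the line along which they close (so a half turn about z gives the same grasp; the last joint's range is limited). The gripper opens to 92 mm and grips with 3 to 60 N. Pads are 20 mm wide; open, the fingers measure 128 mm over their backs; the gripper's body (75 mm by 189 mm) begins 69 mm behind the grasp point.
Start: joints at [-0.21, 0.158, 1.597, -0, 1.386, -0.21], TCP at [574.984, -0.018, 214.601] pointing down, gripper open.
Joint ranges: [-2.91, 2.91], [-0.94, 2.29], [0.18, 2.7], [-1.29, 4.43], [0.17, 2.64], [-3, 3]. Speed limits (rad/s): [2.57, 2.57, 3.14, 3.14, 3.14, 3.14].

### API

Orientations are given as a unit quaternion [x, y, z, w].
In Python, from rig import ctrl gives the robot as it stands.
- The arm moves only by the tool drive_tool, never from a script. Its argument "targets" is one flat list of numbers, 7 for each row, row after row: the finger opening in cm, from 0 to 9.19, then the shift along the tool's x, y, z in cm, then the turn, a rotation vector about the tool's x, y, z in rad. In form: [claw, x, y, z, ax, ay, az, claw, x, y, z, ax, ay, az, ...]. A call has 1 to 5 rows; each row shifts and turns the commanded pose from where the row before left it, along the tool's axes as they then stand; what a row does not reach is not made up. A row lasts 1/10 s, in which the tool goes at most 50 mm and 8.59 degrees, less where a joint would pass 70% of its speed; a pose out of reach is approached as far as the arm can. A call with a gripper value outside its range is refused whole. The fingers move at their own pace and stop on an object; "force" is the grip in N (left out, the last holds). Time passes only in rows, so rows that do not move let the fingers close. It gives the time, the measured TCP pose, the force, the opening and the grip force at its end, in the units of the state.
- ctrl.sense(): the state, without advancing time (a new reading comes with each control period).
- ctrl.capture(name): name is "scene" or "side" or "wrist"; returns the picture (420x560x3 uint8, blue, green, red); there is no depth.
- ctrl.calibration(name): a dict with "intrinsics" (3x3 intrinsics, pixels), "rvec" (rotation vector, rad) and "tvec" (3), from world to camera coordinates, as OpenCV has them. Camera axes: x right, y down, z forward; pixel columns grow to the right and rows downward; lengths in mm; the calibration is good to about 2 mm. The wrist camera is an equidistant fisheye: a pixel r from the principal point sees the ray r / f radians off the axis. A picture is of the moment at which its call begins: read the wrist's pose just before it. calibration takes no time and is no camera call; for the wrist camera it gives the pose at the moment of the call.
- ctrl.close_job(): hands the job in; it is judged then, once.
The state is a dict: "clock": time; "joint_positions": joint angles; "qd": joint speeds; "tau": joint torques, N m; "position": TCP position; "orientation": TCP orientation; "wrist_force": force on the tool from outside, world axes, zero at the start; "wrist_torque": the same for the moment, N m; "width": opening from 0.0 (shut) to 1.0 (fully open); "gripper_force": force on a finger pad.
Only numpy, scipy, OpenCV 4.12 (cv2) and the standard library are available. Lean on these libraries where they do the work, as an engineer would, in place of code of your own. Each camera call takes 0.05 s, during which the arm holds its last target. There are 200 camera calls.

### The job

Turn the black dial on the indexing jig until its red pointer reads zero, which swings the lower bushing under the upper one. Then take the long red-headed pin from the wooden rack and thread it from above through the upper bushing and on through the lower one, until its tip shows below the lower bushing but stays clear of the base plate. Finish still gripping the pin there, holding it up and still, and leave the short blue-headed pin and the stubby blue screwdriver where they are.

Things in the scene. Friction and masses are not known exactly. Their poses are not given: they have to be found in the camera images.
- jig: Indexing jig fixed to the bench: grey base plate 130x180x12 mm, web along its far (+x) edge, top plate 105 to 117 mm above the bench, blue swinging arm between. Origin on the bench midway between dial axis (x 0, y +37.5 mm) and upper bushing (0, -37.5); z up. White scale disc, radius 42 mm, ticks every 10 degrees, the long red zero tick towards the upper bushing. Place and heading vary.
- dial (a joint): Angle of the dial, rad: 0 = red pointer on the red zero tick, positive = clockwise from above. Starts at 0.6 to 1.3, so turn it counter-clockwise; travel -0.25 to 1.6, no stop or detent at zero. Stays where it is left (rubbing moment 0.06 N m). The lower bushing turns with it on a 75 mm arm.
- dial_grip (a point): Point on the dial's axis at the height to grip, 152 mm above the bench. Grip: black upright bar 12 mm thick (own x), 42 mm long (own y, which points away from the pointer), 128 to 168 mm above the bench, on a round black disc of 24 mm radius. Its axes turn with the dial.
- upper_bushing (a point): Centre of the top mouth of the fixed brass bushing in the top plate, 125 mm above the bench, axis vertical. Bore 15 mm, right through, from 125 down to 105 mm above the bench; mouth countersunk to 28 mm across, 8 mm deep; outside 34 mm.
- lower_bushing (a point): Centre of the top mouth of the brass bushing on the blue arm, 73 mm above the bench, axis vertical. Bore 15 mm, right through; lower face 55 mm, base plate top 12 mm above the bench; mouth countersunk to 28 mm, 8 mm deep. Straight under the upper bushing when the dial is at 0; the arm yields easily to a pin entering a few mm off-centre.
- rack: Wooden pin rack fixed on the bench, 64 (x) x 140 (y) x 50 mm; origin under its centre. Two holes of 14 mm, 40 mm deep, at y = -40 and +40 mm; one pin stands in each, which one varies, as does the rack's place and heading.
- long_pin_head (a point): Centre of the red head of the long pin (loose, 0.10 to 0.21 kg, upright in the rack). Head: cylinder 24 mm in diameter, 40 mm tall; below it a steel shank 12 mm in diameter, 135 mm long, its last 6 mm tapering to 6 mm. The tip is 155 mm below this point, which is 165 mm above the bench in the rack. z along the pin, up.
- long_pin_tip (a point): Centre of the tip of the long pin, 155 mm below the centre of its head; z along the pin towards the head.
- short_pin_head (a point): Centre of the blue head (24 mm in diameter, 40 mm tall) of the short pin, which is too short for the job (shank 75 mm) and stays in the rack; 105 mm above the bench there.
- screwdriver: Stubby screwdriver with blue handle, 128 mm long, 27 mm high, loose on the bench; bystander. Origin under its middle.
- long_pin: The long pin itself: origin at its tip, z along the pin towards its head.
There are look-alikes about, which are no part of the job. Of the things that look like the long_pin, the middle-sized one is meant.

How it is judged (in metres and radians):
On the way, in this order (a step that is already met when the one before it is completed fails the run):
1. the dial is turned to zero (within 0.07 rad) and stands still, the long pin not yet in the jig (value of joint dial between -0.07 and 0.07 rad and velocity of joint dial between -0.1 and 0.1 rad/s and horizontal distance between long_pin_tip and upper_bushing above 0.03 m), for 0.3 s.
2. the long pin's tip has passed down through the upper bushing, below the top plate but still above the lower bushing's mouth or just in it (horizontal distance between long_pin_tip and upper_bushing below 0.006 m and z of long_pin_tip in the frame of jig between 0.056 and 0.103 m).
At the end, for the whole second after the job is handed in: Dial within 0.07 rad of zero; the long pin upright (5 degrees) through both bushings, its tip at least 3 mm below the lower bushing and 3 mm clear of the base plate (15 to 52 mm above the bench), at rest and gripped by the fingers (over 1 N); short pin within 30 mm of its place (value of joint dial between -0.07 and 0.07 rad and horizontal distance between long_pin_tip and upper_bushing below 0.005 m and horizontal distance between long_pin_tip and lower_bushing below 0.004 m and angle between long_pin_tip's own z axis and vertical below 0.09 rad and z of long_pin_tip in the frame of jig between 0.015 and 0.052 m and linear speed of long_pin below 0.02 m/s and contact force between the fingers and long_pin above 1 N and distance of short_pin_head from where it was at the start of the episode below 0.03 m); the arm keeps its last pose, push and grip.
It fails at once if the short pin is moved by more than 30 mm (distance of short_pin_head from where it was at the start of the episode above 0.03 m).
It fails at once if the screwdriver is moved by more than 30 mm (distance of screwdriver from where it was at the start of the episode above 0.03 m).
It also fails if it takes over 58 s, if anything falls off the work surface, if the arm or the gripper's body presses on something with over 40 N, if the wrist force passes 120 N, or if a joint passes its speed limit or range.

## Working session

There is one attempt and no reset: what is moved stays moved. The work goes in short steps, Python scripts to look and compute and a tool call to move; the robot and the scene stay as the last step left them, time stands still between calls to the robot, and variables do not carry over. Pictures are saved under pics/ and viewed, at most 10 in all, crops included, and the job is handed in when it is done.

Besides the shell and the picture viewer there is one more tool, called after "Request:" by a JSON object that holds its "fn" and its "kwargs". drive_tool: Moves the arm, as the interface text tells. Its arguments: {"type":"object","properties":{"targets":{"type":"array"},"force":{"type":"number"}},"required":["targets"]}

```bash
mkdir -p pics; ls; python3 - <<'E'
from rig import ctrl
import cv2,numpy as np
print(ctrl.grip_depth, ctrl.sense())
for n in ("scene","side"):
    im=ctrl.capture(n); cv2.imwrite(f"pics/{n}0.png",im)
    c=ctrl.calibration(n); print(n,c)
    R=cv2.Rodrigues(np.array(c["rvec"],float))[0]; print(-R.T@np.array(c["tvec"],float).ravel())
im=ctrl.capture("wrist"); cv2.imwrite("pics/wrist0.png",im); print(ctrl.calibration("wrist"))
E
```

```text
pics
-18.700000000000003 {'clock': 0.0, 'joint_positions': array([-2.10108030e-01,  1.59024072e-01,  1.59821464e+00, -1.36904278e-06,
        1.38616400e+00, -2.10068108e-01]), 'qd': array([-0.00048337,  0.00061631,  0.00089822, -0.00110229, -0.00047727,
       -0.0007951 ]), 'tau': array([ 4.79022274e-04, -3.85570908e+01, -3.22103977e+01,  7.00944406e-02,
        3.78346047e-02, -1.56143192e-04]), 'position': array([5.74391318e+02, 1.03600945e-01, 2.13641744e+02]), 'orientation': array([ 7.07120516e-01,  7.07092467e-01, -4.92988769e-04, -7.58978588e-04]), 'wrist_force': array([-0.43681129, -1.10103235, -0.29762284]), 'wrist_torque': array([-0.01351465,  0.00647389,  0.01340613]), 'gripper_force': 0.0, 'width': 1.0020388243181133}
scene {'intrinsics': array([[538.88157602,   0.        , 270.38074651],
       [  0.        , 538.88157602, 201.7726079 ],
       [  0.        ,   0.        ,   1.        ]]), 'rvec': array([ 1.85297192, -0.98429951,  0.62230087]), 'tvec': array([-227.28845574,  309.0741295 ,  865.7847249 ])}
[-406.71385192 -531.81085348  669.7246511 ]
side {'intrinsics': array([[404.84566053,   0.        , 282.18669331],
       [  0.        , 404.84566053, 214.01121989],
       [  0.        ,   0.        ,   1.        ]]), 'rvec': array([ 1.98385644, -0.24542337,  0.16907635]), 'tvec': array([-473.01405214,  197.48591177, 1034.26170433])}
[ 239.76780059 -950.66092163  609.25812738]
{'intrinsics': array([[325.1922621 ,   0.        , 281.96399851],
       [  0.        , 325.1922621 , 208.5798949 ],
       [  0.        ,   0.        ,   1.        ]]), 'rvec': array([-2.84073898e+00,  3.20420723e-04,  3.55431211e-03]), 'tvec': array([-572.51318858,  -34.39696225,  393.92990142])}
```

View pics/scene0.png

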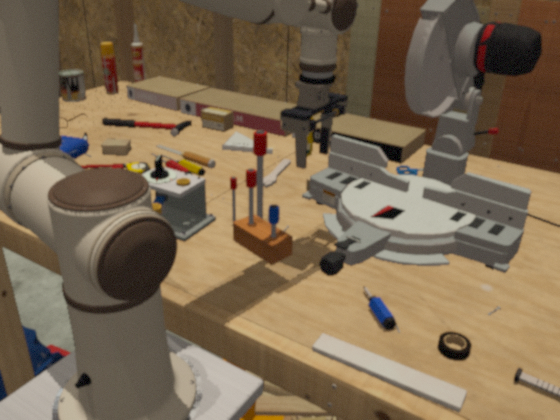

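View pics/side0.png

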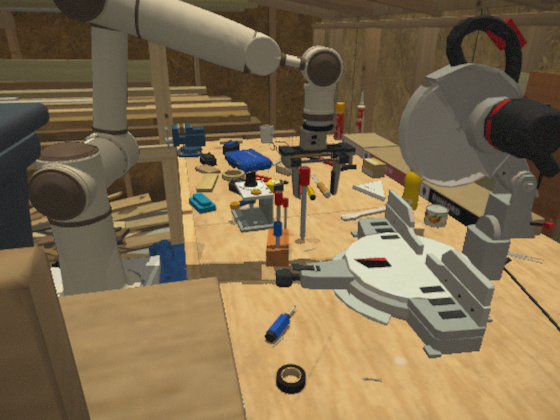

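View pics/wrist0.png

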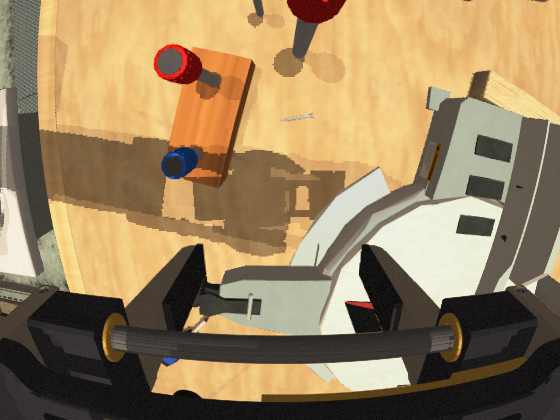

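The scene view shows the rack at about (262,238), with the red pin's head at (251,178) and the blue head at (274,214). The jig is at about (175,195). There are two red look-alikes: a small one at (234,184) and a tall one at (260,143). The side view has the rack at (278,245) and the jig at (255,200). The wrist view has the red head at (177,62), the blue head at (180,163) and the tall look-alike at (315,5).

```bash
cat > h.py <<'E'
import cv2,numpy as np
from rig import ctrl
def cam(n):
    c=ctrl.calibration(n); R=cv2.Rodrigues(np.array(c["rvec"],float))[0]; t=np.array(c["tvec"],float).ravel()
    return n,np.array(c["intrinsics"]),R,-R.T@t
def ray(cm,u,v):
    n,K,R,C=cm; x=(u-K[0,2])/K[0,0]; y=(v-K[1,2])/K[1,1]
    if n=="wrist":
        r=np.hypot(x,y)+1e-9; d=np.array([x/r*np.sin(r),y/r*np.sin(r),np.cos(r)])
    else: d=np.array([x,y,1.])
    d=R.T@d; return C,d/np.linalg.norm(d)
def onz(cm,u,v,z):
    C,d=ray(cm,u,v); return C+d*(z-C[2])/d[2]
def tri(*rs):
    A=sum(np.eye(3)-np.outer(d,d) for C,d in rs); b=sum((np.eye(3)-np.outer(d,d))@C for C,d in rs)
    return np.linalg.solve(A,b)
def blobs(im,col,amin=15):
    h=cv2.cvtColor(im,cv2.COLOR_BGR2HSV)
    if col=="red": m=cv2.inRange(h,(0,170,60),(6,255,255))|cv2.inRange(h,(174,170,60),(180,255,255))
    if col=="blue": m=cv2.inRange(h,(108,130,40),(125,255,255))
    if col=="brass": m=cv2.inRange(h,(15,120,90),(28,255,255))
    n,l,s,c=cv2.connectedComponentsWithStats(m)
    return [(s[i].tolist(),c[i].round(1).tolist()) for i in range(1,n) if s[i][4]>=amin]
E
python3 - <<'E'
from h import *
s,d,w=cam("scene"),cam("side"),cam("wrist")
print("wcam",w[3])
for n in ("scene0","side0","wrist0"):
    im=cv2.imread(f"pics/{n}.png")
    for c in ("red","blue"): print(n,c,blobs(im,c,25))
print("pin wrist",onz(w,170,62,185),"blue",onz(w,177,163,125),"tall base",onz(w,290,62,0),"small base",onz(w,255,19,0))
for p in ((195,50),(253,62),(219,186),(170,150)): print("rackcorner",onz(w,*p,50))
print("pin scene z165",onz(s,251,178.5,165),"side",onz(d,279,198,165),tri(ray(s,251,178.5),ray(d,279,198)))
print("tall",tri(ray(s,260,143),ray(d,304,177)),"small",tri(ray(s,234,184),ray(d,285,202)))
print("dial/bush approx", onz(s,160,172,130),onz(s,183,182,125))
a=cv2.resize(cv2.imread("pics/scene0.png")[130:250,110:230],None,fx=5,fy=5,interpolation=cv2.INTER_CUBIC)
cv2.imwrite("pics/jig_s.png",a)
E
```

```text
wcam [573.49338211  83.54389755 385.04678573]
scene0 red [([481, 25, 13, 17, 119], [486.8, 32.5]), ([477, 45, 9, 26, 168], [480.9, 56.8]), ([106, 58, 11, 24, 136], [111.6, 69.0]), ([134, 65, 9, 11, 36], [139.1, 69.1]), ([134, 122, 41, 7, 172], [153.6, 124.8]), ([488, 128, 11, 6, 53], [493.3, 130.7]), ([254, 131, 13, 25, 239], [259.8, 143.5]), ([166, 161, 22, 11, 98], [175.3, 165.6]), ([84, 165, 19, 3, 39], [93.3, 165.9]), ([110, 164, 13, 4, 39], [116.6, 165.7]), ([247, 171, 9, 16, 133], [250.9, 178.5]), ([231, 179, 5, 10, 46], [233.0, 183.2]), ([377, 207, 15, 8, 41], [384.4, 210.5]), ([49, 346, 19, 9, 69], [57.4, 350.1])]
scene0 blue [([61, 137, 26, 20, 352], [73.4, 145.6]), ([270, 207, 8, 17, 96], [273.3, 214.6]), ([370, 298, 22, 25, 282], [379.4, 309.5]), ([25, 330, 32, 45, 371], [37.5, 352.3]), ([0, 381, 6, 18, 51], [1.6, 390.0])]
side0 red [([505, 19, 22, 29, 154], [516.1, 31.3]), ([486, 30, 20, 20, 156], [496.7, 40.1]), ([490, 100, 20, 16, 77], [498.7, 106.5]), ([336, 114, 8, 20, 89], [339.9, 122.4]), ([486, 120, 6, 25, 89], [488.1, 130.5]), ([299, 167, 11, 26, 179], [303.5, 177
[... 790 characters left out ...]
       ] blue [485.04960732  42.76130729 125.        ] tall base [581.90052832 141.72360059   0.        ] small base [541.16337325 195.71635971   0.        ]
rackcorner [482.97951382 150.92218761  50.        ]
rackcorner [543.46608796 134.56768396  50.        ]
rackcorner [505.18145651   4.90711867  50.        ]
rackcorner [452.38222474  45.46034561  50.        ]
pin scene z165 [500.19211303 114.50176817 165.        ] side [506.56304548 113.5696919  165.        ] [508.06169464 120.18934684 161.44043405]
tall [594.6857715  154.94379572 210.68394731] small [547.6020873  199.65876471 111.96835754]
dial/bush approx [464.88530235 365.46019214 130.        ] [461.23268947 287.14866583 125.        ]
```

View pics/jig_s.png

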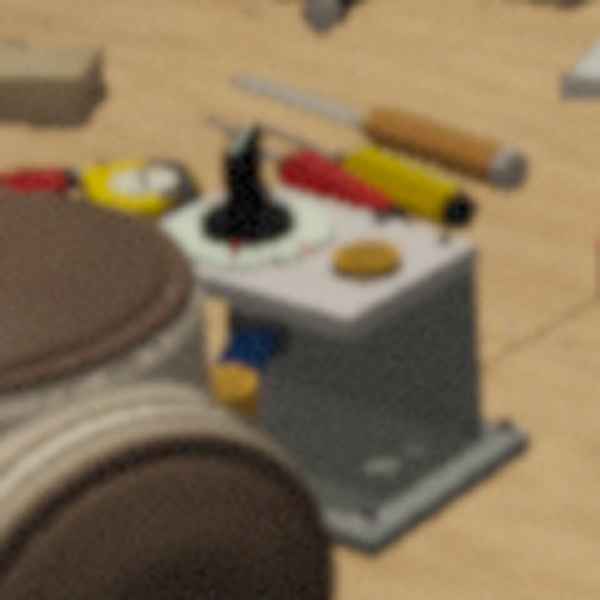

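The crop shows the black bar at about (243,175), the red pointer at the disc's lower left (235,245) and the brass bushing at (367,260). The lower bushing is swung out towards the robot at (235,385). That puts the dial near (465,365) and the upper bushing near (461,287). I'll go above it for a close look.

Request:
{"fn": "drive_tool", "kwargs": {"targets": [9,0,0,-4.5,0,0,0,9,0,0,-4.5,0,0,0,9,3.4,-1.6,-1,0,0,0,9,3.4,-1.6,0,0,0,0,9,3.4,-1.6,0,0,0,0], "force": 20}}

```text
clock: 0.65
position: [526.6, 102.9, 315.0]
orientation: [0.707, 0.707, 0.0, 0.0]
wrist_force: [0.7, 0.0, 0.3]
width: 0.976
gripper_force: 0.0
```

Request:
{"fn": "drive_tool", "kwargs": {"targets": [9,3.4,-1.6,0,0,0,0,9,3.4,-1.6,0,0,0,0,9,3.4,-1.6,0,0,0,0,9,3.4,-1.6,0,0,0,0,9,0,0,0,0,0,0]}}

```text
clock: 1.15
position: [460.9, 241.2, 314.5]
orientation: [0.705, 0.709, 0.0, -0.001]
wrist_force: [-0.6, -1.4, 0.1]
width: 0.976
gripper_force: 0.0
```

```bash
python3 - <<'E'
from h import *
import pickle
w=cam("wrist"); im=ctrl.capture("wrist"); cv2.imwrite("pics/w1.png",im); pickle.dump(w,open("w1.pkl","wb"))
s=ctrl.sense(); print(s["clock"],s["position"],s["orientation"],s["joint_positions"])
E
```

```text
1.2 [461.977666   239.41351834 314.41645928] [ 7.05845724e-01  7.08365568e-01 -1.66666624e-04 -9.11528531e-05] [ 2.45619036e-01 -3.29760102e-02  1.60237746e+00 -1.56060180e-05
  1.57257081e+00  2.42055411e-01]
```

View pics/w1.png

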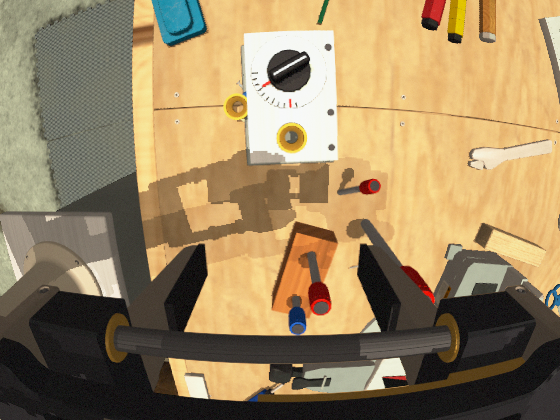

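The close view shows the upper bushing at (292,137), the lower bushing at (236,106), the bar's top centre at (291,67), the red pointer at about (266,85) and the red zero tick at (291,103).

```bash
python3 - <<'E'
from h import *
import pickle
w=pickle.load(open("w1.pkl","rb")); im=cv2.imread("pics/w1.png"); h=cv2.cvtColor(im,cv2.COLOR_BGR2HSV)
print("red",[b for b in blobs(im,"red",4) if 225<b[1][0]<345 and b[1][1]<170]); print("brass",[b for b in blobs(im,"brass",20) if b[1][1]<170])
up=onz(w,292,137,125)[:2]; lo=onz(w,236,106,73)[:2]
# white plate 
m=cv2.inRange(h,(0,0,150),(180,40,255)); m[:, :235]=0; m[:,345:]=0; m[180:]=0
c=max(cv2.findContours(m,cv2.RETR_EXTERNAL,cv2.CHAIN_APPROX_NONE)[0],key=cv2.contourArea)
P=np.array([onz(w,*p,117)[:2] for p in c[:,0].astype(float)],np.float32); r=cv2.minAreaRect(P); print("plate",r)
# black disc + bar
k=cv2.inRange(h,(0,0,0),(180,255,60)); k[:, :255]=0;k[:,325:]=0;k[105:]=0;k[:40]=0
c=max(cv2.findContours(k,cv2.RETR_EXTERNAL,cv2.CHAIN_APPROX_NONE)[0],key=cv2.contourArea); e=cv2.minEnclosingCircle(c); print("disc",e, onz(w,*e[0],126))
print("bar top",onz(w,275,75,168),onz(w,309,59,168),"ptr",onz(w,265.5,85,120)[:2],"tick",onz(w,291,103,118)[:2],"up",up,"lo",lo)
cv2.imwrite("pics/w1z.png",cv2.resize(im[25:170,220:350],None,fx=4,fy=4,interpolation=cv2.INTER_CUBIC))
E
```

```text
red [([263, 81, 8, 6, 18], [266.4, 83.4]), ([290, 99, 1, 8, 8], [290.0, 102.5])]
brass [([135, 0, 16, 10, 78], [141.9, 4.1]), ([231, 0, 60, 35, 1283], [258.0, 14.0]), ([298, 0, 13, 19, 141], [304.3, 8.3]), ([337, 0, 37, 27, 532], [354.9, 8.9]), ([372, 0, 26, 100, 990], [382.3, 43.0]), ([332, 0, 228, 264, 20111], [479.9, 111.4]), ([540, 0, 20, 18, 180], [550.7, 8.6]), ([313, 3, 6, 18, 43], [315.4, 10.9]), ([228, 24, 8, 8, 26], [231.2, 27.9]), ([393, 36, 10, 11, 54], [397.4, 41.0]), ([137, 60, 10, 9, 30], [141.9, 63.8]), ([277, 123, 30, 30, 593], [291.5, 137.6]), ([370, 139, 5, 13, 43], [371.9, 145.6]), ([135, 147, 6, 37, 83], [137.0, 163.7])]
plate ((467.3775329589844, 341.7886962890625), (103.63406372070312, 151.94886779785156), 2.840087652206421)
disc ((289.70635986328125, 69.29364776611328), 22.6137752532959) [466.87152406 371.0290158  126.        ]
bar top [451.96887537 359.87565431 168.        ] [484.43220879 376.2535504  168.        ] ptr [440.41104757 353.91412044] tick [468.69398717 333.69528035] up [469.9153313  295.74254149] lo [400.80439278 331.52379801]
```

View pics/w1z.png

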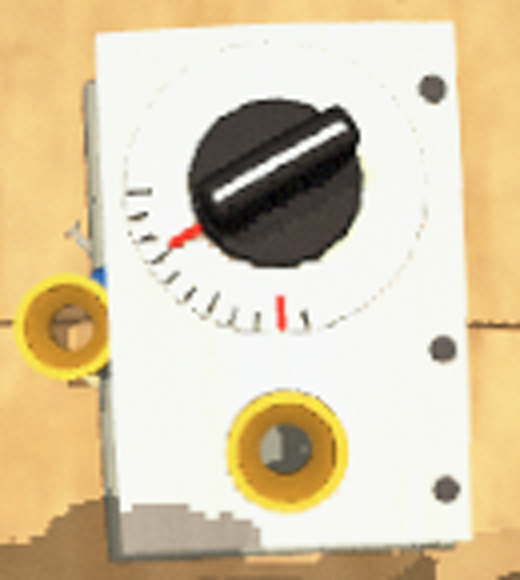

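Request:
{"fn": "drive_tool", "kwargs": {"targets": [9,3.3,0.1,0,0,0,0,9,3.3,0.1,0,0,0,0,9,3.3,0.2,0,0,0,0,9,3.2,0.2,0,0,0,0,9,0,0,1,0,0,0.145]}}

```text
clock: 1.7
position: [469.9, 371.1, 305.0]
orientation: [0.757, 0.654, 0.001, -0.0]
wrist_force: [0.1, -0.0, 0.6]
width: 0.98
gripper_force: 0.0
```

Request:
{"fn": "drive_tool", "kwargs": {"targets": [7,0,0,2,0,0,0.145,7,0,0,2,0,0,0.145,7,0,0,2,0,0,0.145,7,0,0,2,0,0,0.145,7,0,0,1,0,0,0.145]}}

```text
clock: 2.2
position: [468.9, 367.2, 211.9]
orientation: [0.941, 0.34, -0.002, 0.0]
wrist_force: [-0.0, -0.6, -0.5]
width: 0.763
gripper_force: 0.0
```

Request:
{"fn": "drive_tool", "kwargs": {"targets": [7,0,0,0,0,0,0.145,7,0,0,0,0,0,0]}}

```text
clock: 2.4
position: [469.5, 367.7, 213.8]
orientation: [0.962, 0.273, -0.001, 0.0]
wrist_force: [-0.2, -0.2, -0.5]
width: 0.768
gripper_force: 0.0
```

```bash
python3 - <<'E'
from h import *
from scipy.spatial.transform import Rotation as Ro
s=ctrl.sense(); A=Ro.from_quat(s["orientation"]).as_matrix()
print(s["clock"],s["position"],s["joint_positions"]); print(A.round(3)); d=np.array([467.3,370.4,135])-s["position"]
print("tool shift",A.T@d,"y ang",np.degrees(np.arctan2(A[1,1],A[0,1])))
w=cam("wrist"); im=ctrl.capture("wrist"); cv2.imwrite("pics/w2.png",im)
E
```

```text
2.4 [469.53397971 367.72344836 213.75036509] [ 4.62202890e-01  2.15033987e-01  1.53398447e+00 -4.28719298e-04
  1.39400896e+00  1.47910282e+00]
[[ 0.85   0.526 -0.001]
 [ 0.526 -0.85  -0.001]
 [-0.001  0.    -1.   ]]
tool shift [-0.37626057 -3.47422087 78.75000199] y ang -58.259724976760495
```

View pics/w2.png

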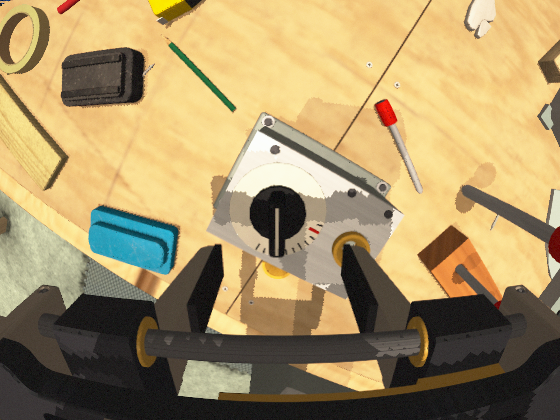

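The bar stands vertical in the picture at column 277, between the fingers, so the yaw is right. It needs only a small shift, then I go down.

Request:
{"fn": "drive_tool", "kwargs": {"targets": [7,0,-0.3,2,0,0,0,7,0,0,3,0,0,0,7,0,0,2,0,0,0,7,0,0,0.8,0,0,0,7,0,0,0,0,0,0]}}

```text
clock: 2.95
position: [467.1, 370.9, 135.7]
orientation: [0.961, 0.275, -0.001, 0.0]
wrist_force: [0.7, 0.4, 0.7]
width: 0.761
gripper_force: 0.0
```

Request:
{"fn": "drive_tool", "kwargs": {"targets": [0,0,0,0,0,0,0,0,0,0,0,0,0,0,0,0,0,0,0,0,0,0,0,0,0,0,0,0,0,0,0,0,0,0,0], "force": 25}}

```text
clock: 3.45
position: [467.6, 371.6, 137.0]
orientation: [0.962, 0.274, 0.0, -0.0]
wrist_force: [0.2, 0.3, 0.1]
width: 0.35
gripper_force: 0.0
```

```bash
cat > st.py <<'E'
from h import *
from scipy.spatial.transform import Rotation as Ro
s=ctrl.sense(); A=Ro.from_quat(s["orientation"]).as_matrix()
print(s["clock"],s["position"].round(1),"yang",np.degrees(np.arctan2(A[1,1],A[0,1])).round(2),"tilt",A[:,2].round(4),"F",s["wrist_force"].round(1),"T",s["wrist_torque"].round(2),"w",s["width"]*92,s["gripper_force"],"j6",s["joint_positions"][5])
E
python3 st.py
```

```text
3.45 [467.6 371.6 137. ] yang -58.14 tilt [ 6.e-04  3.e-04 -1.e+00] F [0.2 0.3 0.1] T [ 0.07  0.09 -0.02] w 32.17799383873071 0.0 j6 1.4842581311818508
```

Request:
{"fn": "drive_tool", "kwargs": {"targets": [0,0,0,0,0,0,0,0,0,0,0,0,0,0,0,0,0,0,0,0,0,0,0,0,0,0,0,0,0,0,0,0,0,0,0]}}

```text
clock: 3.95
position: [467.6, 371.1, 136.6]
orientation: [0.962, 0.274, 0.0, 0.0]
wrist_force: [0.8, -2.3, -0.6]
width: 0.13
gripper_force: 25.0
```

```bash
python3 st.py
```

```text
3.95 [467.6 371.1 136.6] yang -58.16 tilt [ 3.e-04 -7.e-04 -1.e+00] F [ 0.8 -2.3 -0.6] T [-0.46 -0.16  0.08] w 11.977668018733619 24.999266266822815 j6 1.484341975396796
```

Request:
{"fn": "drive_tool", "kwargs": {"targets": [0,0,0,0,0,0,-0.12,0,0,0,0,0,0,-0.12,0,0,0,0,0,0,-0.12,0,0,0,0,0,0,-0.12,0,0,0,0,0,0,-0.12]}}

```text
clock: 4.45
position: [467.4, 371.4, 136.6]
orientation: [0.836, 0.548, -0.0, 0.0]
wrist_force: [0.4, -1.5, -0.1]
width: 0.131
gripper_force: 25.0
```

Request:
{"fn": "drive_tool", "kwargs": {"targets": [0,0,0,0,0,0,-0.12,0,0,0,0,0,0,-0.12,0,0,0,0,0,0,-0.11,0,0,0,0,0,0,-0.1,0,0,0,0,0,0,0]}}

```text
clock: 4.95
position: [467.1, 371.4, 136.6]
orientation: [0.694, 0.719, -0.0, -0.0]
wrist_force: [-0.9, -1.7, 0.9]
width: 0.131
gripper_force: 25.0
```

```bash
python3 st.py; python3 - <<'E'
from h import *
w=cam("wrist"); im=ctrl.capture("wrist"); cv2.imwrite("pics/w3.png",im)
import pickle; pickle.dump(w,open("w3.pkl","wb"))
print([b for b in blobs(im,"red",4)])
cv2.imwrite("pics/w3z.png",cv2.resize(im[130:400,190:370],None,fx=3,fy=2.2*3/2.2,interpolation=cv2.INTER_CUBIC)[:600])
E
```

```text
4.95 [467.1 371.4 136.6] yang 2.03 tilt [-6.e-04 -3.e-04 -1.e+00] F [-0.9 -1.7  0.9] T [-0.29  0.05  0.03] w 12.039598007366607 24.99943256378174 j6 0.4341020991532324
[([485, 19, 48, 94, 2372], [509.9, 65.0]), ([397, 247, 27, 29, 421], [409.3, 261.1])]
```

View pics/w3z.png

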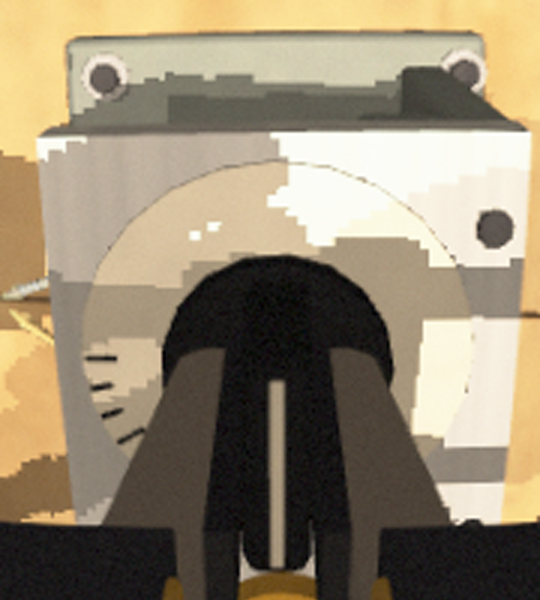

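The fingers hold the bar, but the pointer is hidden. The plate edge says the jig is about 0.6° further counter-clockwise, so I'll turn 0.01 rad more, release, rise and check from above.

Request:
{"fn": "drive_tool", "kwargs": {"targets": [0,0,0,0,0,0,-0.01,0,0,0,0,0,0,0,0,0,0,0,0,0,0,4,0,0,0,0,0,0,4,0,0,0,0,0,0]}}

```text
clock: 5.5
position: [467.6, 371.9, 136.6]
orientation: [0.691, 0.723, 0.001, -0.0]
wrist_force: [0.0, -0.9, 0.9]
width: 0.282
gripper_force: 0.0
```

Request:
{"fn": "drive_tool", "kwargs": {"targets": [4,0,0,0,0,0,0,4,0,0,0,0,0,0,4,0,0,-3,0,0,0,4,0,0,-4,0,0,0,4,0,0,-4,0,0,0]}}

```text
clock: 6.0
position: [467.0, 371.4, 247.3]
orientation: [0.691, 0.723, -0.001, -0.0]
wrist_force: [0.3, 0.2, 0.0]
width: 0.439
gripper_force: 0.0
```

Request:
{"fn": "drive_tool", "kwargs": {"targets": [5,-3,0,-4,0,0,0,5,-4,0,-3,0,0,0,5,-4,0,0,0,0,0,5,-2,0,0,0,0,0,5,0,0,0,0,0,0]}}

```text
clock: 6.5
position: [473.7, 239.7, 317.1]
orientation: [0.692, 0.722, 0.0, 0.0]
wrist_force: [-0.3, 0.2, 0.1]
width: 0.547
gripper_force: 0.0
```

```bash
python3 st.py; python3 - <<'E'
from h import *
import pickle
w=cam("wrist"); im=ctrl.capture("wrist"); cv2.imwrite("pics/w4.png",im); pickle.dump(w,open("w4.pkl","wb"))
print("red",blobs(im,"red",4)); print("blue",blobs(im,"blue",30)); print([b for b in blobs(im,"brass",100)])
cv2.imwrite("pics/w4z.png",cv2.resize(im,(800,600),interpolation=cv2.INTER_CUBIC))
E
```

```text
6.5 [473.7 239.7 317.1] yang 2.39 tilt [ 1.2e-03 -1.0e-04 -1.0e+00] F [-0.3  0.2  0.1] T [ 0.    0.01 -0.02] w 50.28006632655953 0.0 j6 0.1992786359242942
red [([418, 0, 27, 29, 476], [431.2, 11.4]), ([280, 90, 2, 16, 25], [280.6, 96.2]), ([364, 117, 18, 20, 214], [372.6, 126.5]), ([292, 283, 22, 34, 449], [301.9, 296.9])]
blue [([275, 305, 16, 27, 254], [282.4, 316.2]), ([242, 387, 11, 7, 36], [247.4, 390.6])]
[([130, 0, 258, 293, 22683], [232.5, 182.1]), ([230, 0, 45, 30, 693], [254.4, 12.3]), ([334, 0, 13, 15, 122], [340.7, 5.8]), ([367, 0, 22, 100, 598], [376.8, 43.2]), ([328, 0, 232, 222, 12625], [466.5, 82.2]), ([547, 0, 10, 25, 147], [551.6, 11.1]), ([267, 121, 30, 30, 629], [281.3, 135.9]), ([405, 156, 14, 46, 235], [410.5, 175.5]), ([497, 161, 48, 97, 1697], [523.0, 209.0]), ([482, 167, 30, 72, 677], [497.9, 201.5]), ([430, 173, 61, 59, 1058], [458.3, 208.7]), ([533, 175, 27, 115, 679], [549.3, 239.1]), ([421, 234, 17, 56, 479], [428.1, 260.9]), ([236, 260, 30, 76, 243], [247.5, 303.1]), ([489, 260, 37, 25, 289], [509.4, 272.4]), ([535, 269, 25, 29, 125], [546.6, 284.2]), ([402, 280, 17, 22, 113], [412.7, 292.5]), ([160, 282, 22, 21, 217], [167.9, 293.6]), ([227, 303, 20, 32, 284], [235.2, 322.7]), ([171, 320, 17, 51, 431], [177.1, 345.4]), ([377, 320, 18, 51, 371], [387.7, 345.1]), ([180, 363, 298, 39, 2986], [325.3, 389.0])]
```

View pics/w4z.png

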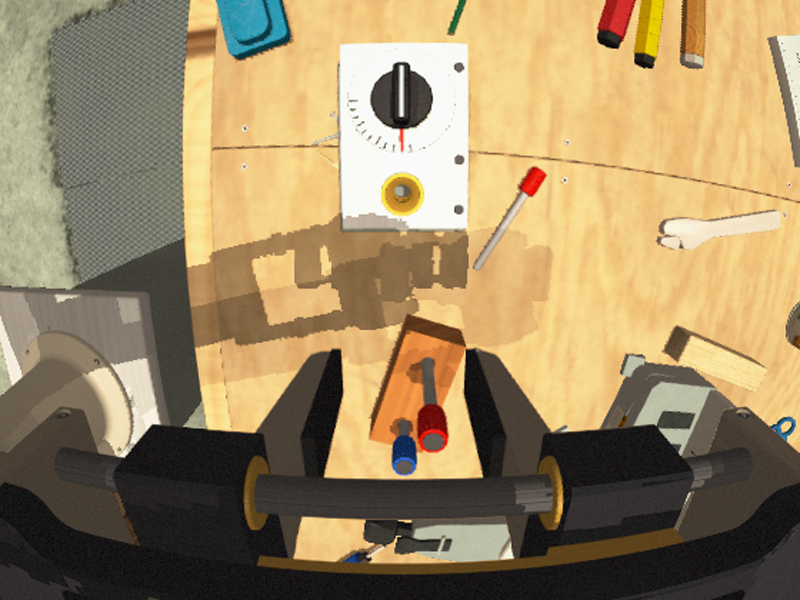

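The 800-px view shows the pointer lying on the red tick at (402,135) and the arm's bushing under the upper one, seen through the bore at (402,192). The long pin's head is at (432,425) and the short pin's at (403,455), both still in the rack. The small look-alike is now lying on the bench at (510,220). The tall one isn't visible here, so I'll check it numerically in the fixed views.

```bash
python3 - <<'E'
from h import *
import pickle
for n in ("scene","side"):
    im=ctrl.capture(n); cv2.imwrite(f"pics/{n}1.png",im)
    print(n,"red",[b for b in blobs(im,"red",10) if 150<b[1][0]<480 and b[1][1]>110]); print("blue",[b for b in blobs(im,"blue",20) if b[1][0]>200])
    d=cv2.absdiff(im,cv2.imread(f"pics/{n}0.png")).max(2)>50
    k,l,st,c=cv2.connectedComponentsWithStats(d.astype(np.uint8)); print([ (st[i].tolist()) for i in range(1,k) if st[i][4]>60])
w=pickle.load(open("w4.pkl","rb")); im=cv2.imread("pics/w4.png"); h=cv2.cvtColor(im,cv2.COLOR_BGR2HSV)
k=cv2.inRange(h,(0,0,0),(180,255,60)); k[:, :255]=0;k[:,312:]=0;k[105:]=0;k[:35]=0
c=max(cv2.findContours(k,cv2.RETR_EXTERNAL,cv2.CHAIN_APPROX_NONE)[0],key=cv2.contourArea); e=cv2.minEnclosingCircle(c)
D=onz(w,*e[0],126); U=onz(w,281.3,135.9,125); m=np.argwhere(blobs is not None)
print("disc",e,D,"up",U,"ptr/tick far end",onz(w,281,105,118),"near",onz(w,280.5,90,120),"bar",onz(w,280.5,45,168),onz(w,280.5,86,168))
print("long head top",onz(w,303,306,185),"short",onz(w,283,327,125))
print("small lying",onz(w,373,126,5),onz(w,334,188,5))
E
```

```text
scene red [([134, 122, 41, 7, 176], [153.7, 124.8]), ([165, 161, 23, 11, 106], [174.6, 165.6]), ([248, 171, 8, 17, 115], [251.4, 179.3]), ([212, 197, 6, 7, 26], [214.3, 199.6]), ([377, 207, 15, 8, 40], [384.4, 210.4])]
blue [([270, 208, 8, 16, 96], [273.4, 214.5]), ([370, 298, 22, 25, 288], [379.3, 309.3])]
[[333, 2, 23, 27, 273], [175, 5, 13, 8, 66], [175, 17, 36, 10, 215], [155, 41, 74, 21, 459], [0, 43, 10, 56, 268], [189, 53, 33, 19, 212], [300, 75, 34, 9, 172], [200, 76, 11, 29, 245], [180, 80, 13, 30, 236], [281, 97, 65, 34, 1049], [0, 98, 74, 96, 4019], [253, 131, 14, 86, 667], [319, 144, 10, 11, 93], [296, 155, 10, 14, 120], [151, 156, 7, 16, 76], [0, 165, 10, 15, 90], [230, 177, 7, 43, 145], [140, 197, 26, 21, 218], [211, 197, 21, 25, 118], [80, 209, 53, 44, 633], [0, 211, 36, 26, 179], [99, 216, 49, 68, 1361], [160, 220, 74, 83, 2371], [279, 223, 47, 9, 256], [172, 227, 11, 11, 68], [186, 231, 150, 94, 4147], [4, 249, 26, 13, 124], [98, 270, 42, 29, 363], [167, 333, 24, 15, 123], [0, 370, 86, 50, 2582], [175, 381, 18, 26, 287]]
side red [([358, 110, 5, 8, 18], [360.2, 113.1
[... 1145 characters left out ...]
 10, 17, 65], [185, 229, 83, 32, 1212], [146, 256, 14, 10, 105], [274, 259, 46, 15, 210], [186, 261, 90, 23, 1425], [51, 267, 12, 26, 201], [125, 270, 34, 16, 390]]
disc ((280.8150634765625, 66.59589385986328), 22.91579246520996) [465.55263327 372.42652178 126.        ] up [469.25187422 294.86739884 125.        ] ptr/tick far end [467.48773367 329.52218005 118.        ] near [466.24556127 346.46979023 120.        ] bar [464.72399625 388.58192987 168.        ] [466.41416298 347.39059471 168.        ]
long head top [500.80542668 116.2715762  185.        ] short [481.96518663  38.3637697  125.        ]
small lying [606.97478911 309.21982532   5.        ] [553.77394514 209.61334514   5.        ]
```

```bash
python3 - <<'E'
from h import *
a=cv2.resize(cv2.imread("pics/scene1.png")[105:265,180:340],(400,400),interpolation=cv2.INTER_CUBIC)
b=cv2.resize(cv2.imread("pics/side1.png")[120:280,220:380],(400,400),interpolation=cv2.INTER_CUBIC)
cv2.imwrite("pics/mont.png",np.hstack([a,b]))
s,d=cam("scene"),cam("side")
print("scene small head bench",onz(s,214,200,5)); 
for p in ((328,162),(300,189),(293,215)): print(p,onz(d,*p,5),onz(d,*p,15))
print("head tri",tri(ray(s,214,200),ray(d,293,215)))
E
```

```text
scene small head bench [612.87605175 319.48894907   5.        ]
(328, 162) [962.63650621 912.21149166   5.        ] [950.67359379 881.38240838  15.        ]
(300, 189) [712.90880335 574.28712501   5.        ] [705.07868934 549.05042603  15.        ]
(293, 215) [612.37643106 326.73380674   5.        ] [606.21004928 305.5939218   15.        ]
head tri [609.14867878 316.4681269    8.66562915]
```

View pics/mont.png

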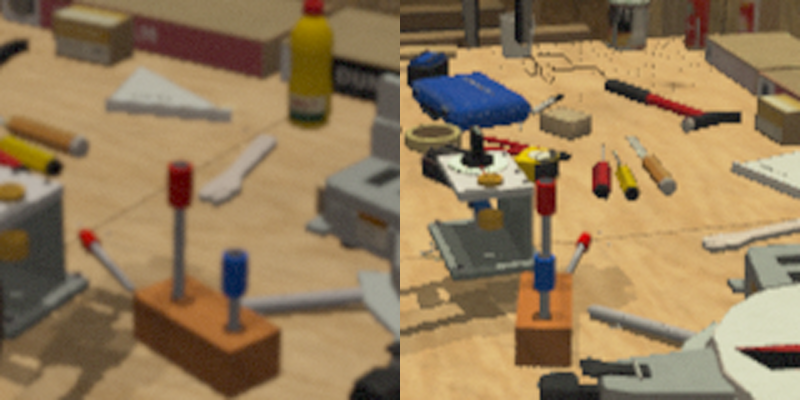

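Both look-alikes have toppled and lie on the bench, clear of the rack. The long pin in the left half, head (180,185), and the short pin, head (235,272), still stand. The dial reads zero within about 1°, so I go above the long pin.

Request:
{"fn": "drive_tool", "kwargs": {"targets": [7,-3.1,0.6,0,0,0,0,7,-3.1,0.6,0,0,0,0,7,-3.1,0.6,1,0,0,0,7,-3.2,0.5,3,0,0,0,7,0,0,3,0,0,0]}}

```text
clock: 7.15
position: [503.1, 116.0, 246.1]
orientation: [0.692, 0.722, 0.0, 0.001]
wrist_force: [0.5, 1.0, -0.8]
width: 0.761
gripper_force: 0.0
```

Request:
{"fn": "drive_tool", "kwargs": {"targets": [7,0,0,0,0,0,0,7,0,0,0,0,0,0]}}

```text
clock: 7.35
position: [501.7, 118.9, 246.8]
orientation: [0.69, 0.723, -0.0, -0.0]
wrist_force: [-0.2, -0.7, 0.8]
width: 0.762
gripper_force: 0.0
```

```bash
python3 st.py; python3 - <<'E'
from h import *
from scipy.spatial.transform import Rotation as Ro
s=ctrl.sense(); A=Ro.from_quat(s["orientation"]).as_matrix()
w=cam("wrist"); im=ctrl.capture("wrist"); cv2.imwrite("pics/w5.png",im)
h=cv2.cvtColor(im,cv2.COLOR_BGR2HSV)
print(blobs(im,"red",20),blobs(im,"blue",20))
# predicted projection helper: image of TCP and of expected head top
def proj(P):
    n,K,R,C=w; q=R@(np.array(P,float)-C); r=np.arctan2(np.hypot(q[0],q[1]),q[2]); a=np.arctan2(q[1],q[0])
    return K[0,0]*r*np.cos(a)+K[0,2],K[1,1]*r*np.sin(a)+K[1,2]
print("tcp px",proj(s["position"]),"top",proj((502,116,185)),"bot",proj((502,116,145)))
m=cv2.inRange(h,(0,170,60),(6,255,255))|cv2.inRange(h,(174,170,60),(180,255,255))
c=max(cv2.findContours(m,cv2.RETR_EXTERNAL,cv2.CHAIN_APPROX_NONE)[0],key=cv2.contourArea)[:,0]
# left/right silhouette of head, per row; centre ray meets head axis
for v in range(c[:,1].min(),c[:,1].max()+1,6):
    x=c[c[:,1]==v][:,0]; print(v,x.min(),x.max(),onz(w,(x.min()+x.max())/2,v,175)[:2].round(1))
E
```

```text
7.35 [501.7 118.9 246.8] yang 2.66 tilt [-1.e-03  4.e-04 -1.e+00] F [-0.2 -0.7  0.8] T [0.03 0.01 0.01] w 70.08301498329207 0.0 j6 -0.04876730546083279
[([362, 25, 22, 23, 290], [372.7, 35.6]), ([268, 201, 31, 43, 688], [283.0, 217.9])] [([250, 250, 23, 33, 383], [261.4, 263.1]), ([207, 371, 32, 27, 380], [220.7, 384.8])]
tcp px (np.float64(284.5917287704192), np.float64(258.3863243576261)) top (np.float64(284.3344237161224), np.float64(226.30663905845066)) bot (np.float64(284.11201591173227), np.float64(210.5010756233028))
201 281 286 [500.6 133.2]
207 273 294 [500.8 128.3]
213 270 296 [500.6 123.4]
219 269 297 [500.9 118.4]
225 268 298 [501.1 113.4]
231 269 297 [501.4 108.2]
237 271 294 [501.2 103. ]
243 285 285 [503.5  97.9]
```

Request:
{"fn": "drive_tool", "kwargs": {"targets": [7,-0.5,-0.05,3,0,0,0,7,0,0,3,0,0,0,7,0,0,3,0,0,0,7,0,0,1,0,0,0,7,0,0,0,0,0,0]}}

```text
clock: 7.9
position: [501.5, 113.4, 146.8]
orientation: [0.691, 0.723, -0.0, -0.0]
wrist_force: [-0.1, -0.9, -0.2]
width: 0.764
gripper_force: 0.0
```

Request:
{"fn": "drive_tool", "kwargs": {"targets": [0,0,0,0,0,0,0,0,0,0,0,0,0,0,0,0,0,0,0,0,0,0,0,0,0,0,0,0,0,0,0,0,0,0,0], "force": 35}}

```text
clock: 8.4
position: [501.8, 112.8, 147.0]
orientation: [0.691, 0.723, 0.0, 0.0]
wrist_force: [0.2, -0.3, 0.3]
width: 0.35
gripper_force: 0.0
```

Request:
{"fn": "drive_tool", "kwargs": {"targets": [0,0,0,0,0,0,0,0,0,0,0,0,0,0,0,0,0,0,0,0,0,0,0,0,0,0,0,0]}}

```text
clock: 8.8
position: [502.1, 112.8, 146.8]
orientation: [0.691, 0.723, 0.0, 0.0]
wrist_force: [2.5, 1.1, -0.5]
width: 0.256
gripper_force: 34.9
```

```bash
python3 st.py
```

```text
8.8 [502.1 112.8 146.8] yang 2.57 tilt [ 1.2e-03  2.0e-04 -1.0e+00] F [ 2.5  1.1 -0.5] T [ 0.14 -0.73  0.01] w 23.51377051493368 34.924947023391724 j6 -0.059152428282798195
```

Request:
{"fn": "drive_tool", "kwargs": {"targets": [0,0,0,-2,0,0,0,0,0,0,-3,0,0,0,0,0,0,-4,0,0,0,0,0,0,-4,0,0,0,0,0,0,-3,0,0,0]}}

```text
clock: 9.3
position: [501.3, 112.7, 308.8]
orientation: [0.691, 0.723, 0.0, 0.0]
wrist_force: [0.2, 0.7, -1.6]
width: 0.254
gripper_force: 34.9
```

Request:
{"fn": "drive_tool", "kwargs": {"targets": [0,0,0,-2,0,0,0,0,0,0,0,0,0,0]}}

```text
clock: 9.5
position: [502.5, 112.7, 329.6]
orientation: [0.691, 0.723, 0.002, 0.002]
wrist_force: [0.0, -0.3, -1.1]
width: 0.252
gripper_force: 34.9
```

```bash
python3 st.py; python3 - <<'E'
from h import *
s=ctrl.sense(); w=cam("wrist"); im=ctrl.capture("wrist"); cv2.imwrite("pics/w6.png",im)
print(blobs(im,"red",20),blobs(im,"blue",20))
for n in ("scene","side"):
    im=ctrl.capture(n); cv2.imwrite(f"pics/{n}2.png",im); print(n,[b for b in blobs(im,"red",10) if 200<b[1][0]<340 and b[1][1]>80])
c=cam("scene"); e=cam("side")
def pj(c,P):
    n,K,R,C=c; q=K@(R@(np.array(P,float)-C)); return (q[:2]/q[2]).round(1)
p=s["position"]; 
for nm,c in (("scene",c),("side",e)): print(nm,"head",pj(c,p+[0,0,18.7]),"tip",pj(c,p+[0,0,18.7-155]))
E
```

```text
9.5 [502.5 112.7 329.6] yang 2.58 tilt [ 4.7e-03 -3.0e-04 -1.0e+00] F [ 0.  -0.3 -1.1] T [-0.04 -0.05  0.  ] w 23.17205245958919 34.919613003730774 j6 -0.05913815530249092
[([348, 34, 17, 20, 205], [356.3, 43.0]), ([258, 239, 49, 72, 2061], [281.8, 268.4])] [([255, 220, 18, 22, 199], [264.5, 228.5])]
scene [([253, 92, 4, 18, 61], [254.7, 100.4]), ([302, 97, 7, 14, 62], [305.0, 104.6]), ([212, 197, 6, 7, 27], [214.3, 199.7])]
side [([275, 131, 8, 15, 109], [278.4, 138.4]), ([318, 158, 23, 8, 72], [328.1, 161.9]), ([253, 175, 18, 7, 49], [261.5, 177.9]), ([297, 185, 7, 11, 58], [299.9, 189.4]), ([291, 213, 5, 6, 18], [293.4, 215.2])]
scene head [252.1  99.2] tip [252.2 166.8]
side head [277.9 136. ] tip [277.8 189.1]
```

```bash
cat > shank.py <<'E'
from h import *
import sys
def pj(c,P):
    n,K,R,C=c; q=K@(R@(np.array(P,float)-C)); return q[:2]/q[2]
s=ctrl.sense(); p=s["position"]; tag=sys.argv[1]
T=[]
for nm in ("scene","side"):
    c=cam(nm); im=cv2.imread(f"pics/{nm}{tag}.png"); h=cv2.cvtColor(im,cv2.COLOR_BGR2HSV).astype(int)
    H=pj(c,p+[0,0,18.7]); t=pj(c,p+[0,0,-136.3]); b=pj(c,p+[0,0,-2]); L=[]
    for v in range(int(b[1])+2,int(t[1])+5,3):
        u=int(round(H[0]+(t[0]-H[0])*(v-H[1])/(t[1]-H[1])))
        r=h[v,u-11:u+12]; x=[u-11+i for i in range(23) if r[i,1]<90]
        print(nm,v,u,x, "" ); 
E
python3 shank.py 2
```

```text
scene 113 252 [249, 250, 251, 252, 253] 
scene 116 252 [241, 249, 250, 251, 252, 253] 
scene 119 252 [241, 242, 249, 250, 251, 252, 253] 
scene 122 252 [249, 250, 251, 252, 253] 
scene 125 252 [249, 250, 251, 252, 253] 
scene 128 252 [249, 250, 251, 252, 253] 
scene 131 252 [249, 250, 251, 252] 
scene 134 252 [241, 242, 243, 244, 249, 250, 251, 252] 
scene 137 252 [241, 242, 243, 244, 245, 246, 247, 248, 249, 250, 251, 252] 
scene 140 252 [241, 242, 243, 244, 245, 246, 247, 248, 249, 250, 251, 252, 253, 254] 
scene 143 252 [241, 242, 243, 244, 245, 246, 247, 248, 249, 250, 251, 252, 253, 254, 255, 256, 257, 258, 259, 260] 
scene 146 252 [241, 242, 243, 244, 245, 246, 247, 248, 249, 250, 251, 252, 253, 254, 255, 256, 257, 258, 259, 260, 261, 262, 263] 
scene 149 252 [241, 242, 243, 244, 245, 246, 247, 248, 249, 250, 251, 252, 253, 254, 255, 256, 257, 258, 259, 260, 261, 262, 263] 
scene 152 252 [248, 249, 250, 251, 252, 253, 254, 255, 256, 257, 258, 259, 260, 261, 262, 263] 
scene 155 252 [248, 249, 250, 251, 252] 
scene 158 252 [248, 249, 250, 251, 252] 
scene 161 252 [249, 250, 251,
[... 163 characters left out ...]
 277, 278, 279] 
side 153 277 [276, 277, 278, 279] 
side 156 277 [276, 277, 278, 279] 
side 159 277 [269, 276, 277, 278, 279, 280, 281, 282, 283] 
side 162 277 [272, 274, 275, 276, 277, 278, 279] 
side 165 277 [271, 273, 276, 277, 278, 279] 
side 168 277 [268, 269, 276, 277, 278, 279] 
side 171 277 [268, 276, 277, 278, 279] 
side 174 277 [276, 277, 278, 279] 
side 177 277 [276, 277, 278, 279] 
side 180 277 [276, 277, 278, 279, 280, 281] 
side 183 277 [275, 276, 277, 278, 279, 284, 285, 286] 
side 186 277 [266, 274, 275, 276, 277, 278, 279, 280, 281, 282] 
side 189 277 [266, 267, 268, 269, 274, 275, 276, 277, 278, 279, 280, 281, 282] 
side 192 277 [266, 267, 268, 269, 270, 271, 276, 277, 278]
```

The pin hangs straight in both views, within about 1 px of prediction. Now I carry it over the upper bushing.

Request:
{"fn": "drive_tool", "kwargs": {"targets": [0,2,-0.3,0,0,0,0,0,3,-0.4,0,0,0,0,0,3.5,-0.5,0,0,0,0,0,3.5,-0.5,0,0,0,0,0,3,-0.4,0,0,0,0]}}

```text
clock: 10.15
position: [472.3, 263.0, 324.1]
orientation: [0.691, 0.723, -0.002, -0.001]
wrist_force: [0.6, 0.2, -1.0]
width: 0.255
gripper_force: 34.9
```

Request:
{"fn": "drive_tool", "kwargs": {"targets": [0,2,-0.2,0,0,0,0,0,1.4,-0.1,1,0,0,0,0,0,0,3,0,0,0,0,0,0,1,0,0,0,0,0,0,0,0,0,0]}}

```text
clock: 10.65
position: [467.7, 294.5, 273.0]
orientation: [0.691, 0.723, -0.003, -0.001]
wrist_force: [-0.6, -0.3, -1.4]
width: 0.251
gripper_force: 34.9
```

Request:
{"fn": "drive_tool", "kwargs": {"targets": [0,0,0,0,0,0,0,0,0,0,0,0,0,0]}}

```text
clock: 10.85
position: [470.1, 295.4, 277.9]
orientation: [0.691, 0.723, 0.001, 0.0]
wrist_force: [0.0, 0.5, -1.1]
width: 0.254
gripper_force: 34.9
```

```bash
python3 st.py; python3 - <<'E'
from h import *
s=ctrl.sense()
def pj(c,P):
    n,K,R,C=c; q=K@(R@(np.array(P,float)-C)); return (q[:2]/q[2]).round(1)
for n in ("scene","side"):
    im=ctrl.capture(n); cv2.imwrite(f"pics/{n}3.png",im); c=cam(n); B=pj(c,(469.8,295.8,125))
    o=cv2.imread(f"pics/{n}1.png") 
    print(n,"bush pred",B,[b for b in blobs(o,"brass",8) if np.hypot(*(np.array(b[1])-B))<15])
E
python3 shank.py 3
```

```text
10.85 [470.1 295.4 277.9] yang 2.54 tilt [ 2.e-03  7.e-04 -1.e+00] F [ 0.   0.5 -1.1] T [-0.07 -0.    0.03] w 23.39715338126552 34.91944491863251 j6 0.2990392897209049
scene bush pred [182.7 179.9] [([177, 179, 12, 6, 65], [182.7, 181.5])]
side bush pred [255.1 190.1] [([251, 189, 10, 6, 43], [255.4, 191.4])]
scene 122 179 [176, 177, 178, 179, 180, 184, 185, 186, 187, 188, 189] 
scene 125 179 [177, 178, 179, 180, 181, 182, 183, 184, 185, 186] 
scene 128 179 [174, 175, 176, 177, 178, 179, 180, 181, 182] 
scene 131 180 [171, 172, 173, 174, 175, 176, 177, 178, 179, 180] 
scene 134 180 [172, 173, 174, 175, 176, 177, 178, 179, 180] 
scene 137 180 [177, 178, 179, 180] 
scene 140 180 [177, 178, 179, 180, 181] 
scene 143 180 [178, 179, 180, 181] 
scene 146 181 [178, 179, 180, 181] 
scene 149 181 [170, 171, 172, 173, 174, 175, 177, 178, 179, 180, 181] 
scene 152 181 [172, 173, 174, 175, 176, 177, 178, 179, 180, 181] 
scene 155 181 [178, 179, 180, 181] 
scene 158 181 [170, 178, 179, 180, 181] 
scene 161 182 [177, 178, 179, 180, 181] 
scene 164 182 [179, 180, 181] 
scene 167 182 [180, 181, 182]
[... 533 characters left out ...]
 
side 165 255 [254, 255, 256, 257] 
side 168 255 [253, 254, 255, 256, 257] 
side 171 255 [244, 247, 248, 249, 250, 251, 252, 254, 255, 256] 
side 174 255 [249, 250, 251, 252, 253, 254, 255, 256] 
side 177 255 [248, 249, 250, 251, 252, 253, 254, 255, 256] 
side 180 255 [244, 245, 246, 247, 249, 250, 251, 252, 253, 254, 255, 256, 257, 258, 259, 260, 261, 262] 
side 183 255 [244, 245, 246, 247, 248, 249, 250, 251, 252, 253, 254, 255, 256, 257, 258, 259, 260, 261, 262, 263, 264] 
side 186 255 [244, 245, 246, 247, 248, 249, 250, 254, 255, 256, 257, 258, 259, 260, 261, 262, 263, 264, 265, 266] 
side 189 255 [244, 245, 246, 247, 248, 249, 250, 251, 252, 258, 259, 260, 261, 262, 263, 264, 265, 266]
```

```bash
python3 - <<'E'
from h import *
s=ctrl.sense(); p=s["position"]
w=cam("wrist"); im=ctrl.capture("wrist"); cv2.imwrite("pics/w7.png",im); h=cv2.cvtColor(im,cv2.COLOR_BGR2HSV)
def proj(P):
    n,K,R,C=w; q=R@(np.array(P,float)-C); r=np.arctan2(np.hypot(q[0],q[1]),q[2]); a=np.arctan2(q[1],q[0])
    return (round(K[0,0]*r*np.cos(a)+K[0,2],1),round(K[1,1]*r*np.sin(a)+K[1,2],1))
for dy in (-3,0,3,6): print(dy,"tip",proj(p+[0,dy,-136.3]),"topface -y edge",proj(p+[0,dy-12,38.7]),"headbot +y edge",proj(p+[0,dy+12,-1.3]))
print("bush pred",proj((469.8,295.8,125)),"-y edge",proj((469.8,295.8-17,125)),"+y",proj((469.8,295.8+17,125)))
print(blobs(im,"red",20)); print([b for b in blobs(im,"brass",20) if abs(b[1][0]-282)<40])
for u in (280,282,284): print(u,[tuple(h[v,u].tolist()) for v in range(100,262,4)])
# bias check of shank mask in scene1 : pin in rack
g=cv2.cvtColor(cv2.imread("pics/scene1.png"),cv2.COLOR_BGR2HSV)
for v in (180,184,192,200,208,212): print(v,[(u,g[v,u,0],g[v,u,1],g[v,u,2]) for u in range(245,260)])
E
```

```text
-3 tip (np.float64(283.2), np.float64(200.0)) topface -y edge (np.float64(283.8), np.float64(318.7)) headbot +y edge (np.float64(285.3), np.float64(243.4))
0 tip (np.float64(283.4), np.float64(197.1)) topface -y edge (np.float64(284.1), np.float64(313.9)) headbot +y edge (np.float64(285.5), np.float64(238.6))
3 tip (np.float64(283.5), np.float64(194.1)) topface -y edge (np.float64(284.3), np.float64(309.0)) headbot +y edge (np.float64(285.8), np.float64(233.8))
6 tip (np.float64(283.6), np.float64(191.1)) topface -y edge (np.float64(284.6), np.float64(304.0)) headbot +y edge (np.float64(286.0), np.float64(228.9))
bush pred (np.float64(283.1), np.float64(192.5)) -y edge (np.float64(282.3), np.float64(208.3)) +y (np.float64(283.8), np.float64(176.3))
[([431, 0, 36, 61, 1168], [448.6, 27.3]), ([281, 145, 3, 15, 26], [282.0, 150.2]), ([369, 158, 20, 22, 246], [378.8, 168.3]), ([258, 239, 49, 72, 2061], [281.8, 268.4])]
[([237, 0, 14, 52, 377], [243.0, 22.5]), ([249, 0, 42, 73, 1129], [265.8, 28.7]), ([267, 176, 32, 32, 604], [282.2, 189.9]), ([291, 217, 8, 10, 44], [294.3, 220.5]), ([284
[... 5938 characters left out ...]
np.uint8(18), np.uint8(115), np.uint8(162)), (247, np.uint8(18), np.uint8(113), np.uint8(158)), (248, np.uint8(16), np.uint8(110), np.uint8(146)), (249, np.uint8(16), np.uint8(90), np.uint8(113)), (250, np.uint8(17), np.uint8(59), np.uint8(86)), (251, np.uint8(176), np.uint8(27), np.uint8(76)), (252, np.uint8(15), np.uint8(50), np.uint8(82)), (253, np.uint8(16), np.uint8(81), np.uint8(104)), (254, np.uint8(18), np.uint8(108), np.uint8(137)), (255, np.uint8(18), np.uint8(112), np.uint8(152)), (256, np.uint8(16), np.uint8(108), np.uint8(160)), (257, np.uint8(18), np.uint8(110), np.uint8(162)), (258, np.uint8(18), np.uint8(109), np.uint8(161)), (259, np.uint8(17), np.uint8(108), np.uint8(163))]
```

The wrist numbers put the tip about 4 mm to +y of the tool axis, a 1° lean in the grip. I'll tilt by −0.02 rad, shift 1 mm and start down, watching the force.

Request:
{"fn": "drive_tool", "kwargs": {"targets": [0,-0.1,0,0,0,-0.02,0,0,0,0,1,0,0,0,0,0,0,0.5,0,0,0,0,0,0,0,0,0,0,0,0,0,0,0,0,0]}}

```text
clock: 11.5
position: [469.2, 294.2, 261.2]
orientation: [0.691, 0.723, -0.007, 0.007]
wrist_force: [0.3, -0.6, -1.0]
width: 0.254
gripper_force: 34.9
```

Request:
{"fn": "drive_tool", "kwargs": {"targets": [0,0,0,0.5,0,0,0,0,0,0,0.5,0,0,0,0,0,0,0,0,0,0]}}

```text
clock: 11.8
position: [468.9, 293.8, 250.5]
orientation: [0.691, 0.723, -0.008, 0.007]
wrist_force: [-0.2, -0.2, -0.8]
width: 0.254
gripper_force: 34.9
```

```bash
python3 st.py
```

```text
11.8 [468.9 293.8 250.5] yang 2.58 tilt [-8.000e-04 -2.060e-02 -9.998e-01] F [-0.2 -0.2 -0.8] T [ 0.    0.04 -0.05] w 23.399639971409005 34.919394850730896 j6 0.3099525185279266
```

Request:
{"fn": "drive_tool", "kwargs": {"targets": [0,0.02,0.05,0.6,0,0,0,0,0.02,0,0.6,0,0,0,0,0.02,0,0.6,0,0,0,0,0,0,0,0,0,0,0,0,0,0,0,0,0]}}

```text
clock: 12.3
position: [469.8, 294.3, 233.3]
orientation: [0.691, 0.723, -0.007, 0.007]
wrist_force: [-0.2, 0.2, -0.8]
width: 0.256
gripper_force: 34.9
```

```bash
python3 st.py
```

```text
12.3 [469.8 294.3 233.3] yang 2.58 tilt [ 4.000e-04 -2.020e-02 -9.998e-01] F [-0.2  0.2 -0.8] T [0.06 0.05 0.04] w 23.572465850886044 34.91956651210785 j6 0.3107698214140553
```

Request:
{"fn": "drive_tool", "kwargs": {"targets": [0,0.01,0,0.6,0,0,0,0,0.02,0,0.6,0,0,0,0,0.02,0,0.6,0,0,0,0,0.01,0,0.5,0,0,0,0,0,0,0,0,0,0]}}

```text
clock: 12.8
position: [469.2, 294.2, 209.3]
orientation: [0.691, 0.723, -0.008, 0.007]
wrist_force: [0.8, 0.4, -1.4]
width: 0.254
gripper_force: 34.9
```

Request:
{"fn": "drive_tool", "kwargs": {"targets": [0,0.01,0,0.4,0,0,0,0,0.01,0,0.4,0,0,0,0,0.01,0,0.3,0,0,0,0,0,0,0,0,0,0,0,0,0,0,0,0,0]}}

```text
clock: 13.3
position: [469.9, 294.5, 199.6]
orientation: [0.691, 0.723, -0.007, 0.007]
wrist_force: [0.0, 0.2, -1.5]
width: 0.254
gripper_force: 34.9
```

```bash
python3 st.py
```

```text
13.3 [469.9 294.5 199.6] yang 2.58 tilt [ 9.000e-04 -2.000e-02 -9.998e-01] F [ 0.   0.2 -1.5] T [ 0.03 -0.03 -0.01] w 23.32654674466092 34.91980969905853 j6 0.31244927599841443
```

Tip is at about 63 mm, in the lower mouth, with no force. On to about 33 mm.

Request:
{"fn": "drive_tool", "kwargs": {"targets": [0,0.01,0,0.5,0,0,0,0,0.01,0,0.5,0,0,0,0,0.01,0,0.5,0,0,0,0,0.01,0,0.5,0,0,0,0,0,0,0,0,0,0]}}

```text
clock: 13.8
position: [469.3, 294.3, 178.4]
orientation: [0.691, 0.723, -0.008, 0.007]
wrist_force: [-0.8, -0.1, -1.1]
width: 0.253
gripper_force: 34.9
```

Request:
{"fn": "drive_tool", "kwargs": {"targets": [0,0.01,0,0.5,0,0,0,0,0.01,0,0.5,0,0,0,0,0,0,0,0,0,0,0,0,0,0,0,0,0,0,0,0,0,0,0,0]}}

```text
clock: 14.3
position: [470.0, 294.6, 169.7]
orientation: [0.691, 0.723, -0.007, 0.007]
wrist_force: [0.0, -0.8, -1.1]
width: 0.253
gripper_force: 34.9
```

```bash
python3 st.py; python3 - <<'E'
from h import *
w=cam("wrist"); im=ctrl.capture("wrist"); cv2.imwrite("pics/w8.png",im)
s=ctrl.sense()
print([b for b in blobs(im,"red",10)],[b for b in blobs(im,"brass",20) if abs(b[1][0]-282)<40 and b[1][1]<300])
h=cv2.cvtColor(im,cv2.COLOR_BGR2HSV)
for v in (100,130,150,160): print(v,onz(w,282,v,118).round(1),h[v,276:290].tolist())
for n in ("scene","side"):
    c=cam(n); im=ctrl.capture(n); cv2.imwrite(f"pics/{n}4.png",im)
    K,R,C=c[1:]; f=lambda P:((lambda q:(q[:2]/q[2]).round(1))(K@(R@(np.array(P,float)-C))))
    print(n,"head pred",f(s["position"]+[0,0,18.7]),"lower bush",f((470,296,66)),"tip",f((470,296,33)),"red",[b for b in blobs(im,"red",8) if 160<b[1][0]<300 and b[1][1]>100],"brass",[b for b in blobs(im,"brass",8) if np.hypot(*(np.array(b[1])-f((470,296,66))))<20],"blue",[b for b in blobs(im,"blue",20) if b[1][0]>260])
    x,y=f((470,296,33)); h=cv2.cvtColor(im,cv2.COLOR_BGR2HSV)
    for v in range(int(y)-14,int(y)+12,3): print(v,int(x)-6,h[v,int(x)-6:int(x)+7].tolist())
E
```

```text
14.3 [470.  294.6 169.7] yang 2.58 tilt [ 0.0012 -0.0199 -0.9998] F [ 0.  -0.8 -1.1] T [-0.04 -0.   -0.02] w 23.295494362508677 34.91971492767334 j6 0.3136163596179591
[([473, 0, 34, 48, 996], [489.7, 19.2]), ([281, 164, 4, 17, 51], [283.0, 171.7]), ([395, 168, 26, 29, 411], [407.3, 182.2]), ([258, 239, 49, 73, 2050], [282.0, 268.5])] [([260, 203, 47, 42, 1067], [283.4, 223.2])]
100 [464.5 384.2 118. ] [[26, 44, 41], [11, 46, 44], [12, 25, 52], [0, 23, 56], [11, 49, 42], [48, 7, 189], [40, 3, 239], [50, 3, 240], [53, 4, 241], [34, 9, 196], [18, 13, 96], [4, 36, 50], [9, 31, 57], [4, 34, 53]]
130 [465.4 363.8 118. ] [[0, 30, 34], [17, 50, 46], [21, 37, 48], [11, 57, 49], [9, 38, 47], [30, 9, 191], [45, 6, 241], [42, 5, 240], [42, 5, 240], [50, 8, 181], [10, 14, 56], [5, 35, 44], [21, 52, 49], [11, 54, 52]]
150 [466. 350. 118.] [[17, 44, 41], [18, 59, 43], [10, 51, 45], [5, 34, 45], [34, 47, 38], [34, 20, 193], [38, 12, 240], [33, 12, 240], [35, 12, 240], [34, 19, 189], [21, 26, 68], [12, 53, 48], [15, 22, 47], [21, 54, 47]]
160 [466.3 343.  118. ] [[8, 54, 38], [24, 34, 37], [10, 70, 
[... 3874 characters left out ...]
, [34, 27, 75], [30, 21, 74], [30, 23, 77], [40, 20, 76], [41, 27, 76], [38, 26, 77], [37, 31, 75], [33, 34, 74], [41, 27, 76]]
219 249 [[43, 23, 77], [37, 30, 76], [41, 36, 77], [45, 26, 80], [40, 30, 77], [43, 23, 78], [34, 23, 76], [27, 31, 73], [36, 33, 78], [38, 27, 75], [42, 32, 80], [34, 27, 75], [34, 27, 76]]
222 249 [[38, 28, 74], [35, 20, 75], [23, 28, 73], [34, 26, 78], [39, 23, 76], [36, 17, 74], [34, 23, 78], [38, 26, 77], [38, 27, 76], [39, 23, 77], [38, 28, 74], [26, 23, 77], [40, 29, 78]]
225 249 [[40, 41, 74], [36, 33, 77], [40, 29, 79], [35, 38, 74], [41, 26, 78], [30, 26, 77], [33, 30, 76], [40, 30, 76], [23, 26, 78], [30, 27, 76], [30, 28, 72], [38, 27, 76], [39, 33, 78]]
```

The shank shows entering the lower bushing in the side view at (255,202). The head hasn't slipped, the bar and pointer are in line with the zero tick, and the short pin and screwdriver are in place. The tip is at about 33 mm. Handing in.

```bash
python3 -c "
from rig import ctrl
print(ctrl.close_job())"
```

```text
the job is handed in; nothing more can be done
None
```

I turned the dial to zero and threaded the long red-headed pin through both bushings; it is still gripped, with its tip about 33 mm above the bench, and I handed the job in at about 14.5 s without seeing a verdict; the two red look-alike pins toppled onto the bench along the way, cause unknown.

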